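Clamp the culture dish through the bioprinter's guard window

TASK

Get the bioprinter ready: reach down through the window of its white guard with a fingertip and press the yellow clamp lever in front of the pink-lidded culture dish all the way down, so that the dish is clamped, then draw back out. Leave the lever of the white priming cup up, since that cup is still to be changed. Do not touch the guard frame, the print head, the dish or the cup, and leave the other things on the bench where they are.

Things in the scene. Friction and masses are not known exactly. Their poses are not given: they have to be found in the camera images.
- printer: Bioprinter, fixed to the bench. Origin: on the bench under its middle; x to its rear (away from the robot), y to its left as the robot sees it, z up. White base 390 x 400 mm, 75 mm high, front face at x = -190 mm; rear portal at x = 132 to 168 mm, 365 mm high. Red bed, top 95 mm up, with two dish stations at x = 35, y = +75 (left) and -75 mm (right), each with a clamp lever in front at the same y.
- guard: White guard fixed on the printer, same origin and axes. Front and sides are closed: front wall at x = -130 mm, 125 mm high; from its top a flat panel 6 mm thick slopes up at 25 degrees away from the robot to x = 85 mm, 225 mm high; y from -200 to +200 mm. The way in is the window in the sloping panel.
- window (a point): Centre of the window opening, on the upper face of the guard's sloping panel; axes as the printer's (not tilted). The opening is 280 mm wide (y -140 to +140 mm) and 184 mm along the slope, corners of 24 mm radius: its lower edge is 83 mm nearer the front and 39 mm lower than this point, its upper edge 83 mm farther back and 39 mm higher.
- pad_left (a point): Centre of the upper face of the yellow thumb pad (24 mm in x, 26 mm wide, 9 mm thick) on the left clamp lever, printer y = +75 mm. The lever's pin is at printer x = -22 mm, 107 mm up; this point is 48 mm from it along the lever towards the robot, 6 mm above the lever's centre line. Lever up: about 137 mm above the bench, 19 mm under the window plane. Down: level, x = -70 mm, 113 mm up.
- pad_right (a point): The same point on the right clamp lever (printer y = -75 mm).
- lever_left (a joint): Angle of the left clamp lever: 0 is up (free end raised by 0.55 rad, clamp open), 0.55 rad is fully down (level, clamp closed). It starts between 0 and 0.1. Pressing the pad down takes about 9 N; the lever stays where it is left and has a hard stop at 0.55. It drives an aluminium jaw 6 mm towards the dish behind it.
- lever_right (a joint): Angle of the right clamp lever, in the same way.
- dish: The culture dish: clear, round, 60 mm in diameter and 14 mm high, its lid covered by a pink disc; loose, standing in the left or the right station. Origin: centre of its underside.
- cup: The priming cup: plain white, round, open, 60 mm in diameter and 22 mm high; loose, standing in the other station. Origin: centre of its underside.
- flask: Conical glass flask, 84 mm wide at the foot, 125 mm high; origin under its centre. Leave alone.
- bottle: Amber bottle with a yellow label and blue cap, 60 mm wide, 130 mm high; origin under its centre. Leave alone.
- cartridge: Spare white cartridge standing on its flange, 42 mm wide at the foot, 125 mm high with its orange tip; origin under its centre. Leave alone.
- dish_stack: Stack of four translucent empty dishes, 60 mm wide, 58 mm high; origin under its centre. Leave alone.
- driver: Screwdriver with a red handle lying on the bench, 170 mm long along its x axis; origin on the bench under its middle. Leave alone.
- nozzle_box: Open blue box of orange nozzles, 85 x 120 mm, 35 mm high; origin under its centre. Leave alone.
- print_head: The print head: two white cartridges side by side in red holders with orange nozzles, fixed under the cross beam behind the guard; origin and axes as the printer's (it hangs at x = 83 to 127 mm, y = -50 to +50 mm, 168 to 350 mm up). Leave alone.
Mind the look-alikes: they are no part of the job. Leave any purple look-alike of the cup alone.

How it is judged:
By the outcome, as a careful person would: the job done as asked, in the order asked, and still so for the second after the job is handed in, with the robot touching nothing.
It also fails if it takes over 38 s, if anything falls off the work surface, if the arm or the gripper's body presses on something with over 40 N, if the wrist force passes 120 N, or if a joint passes its speed limit or range.

ROBOT

A 7-joint arm with a two-finger parallel gripper is mounted at the origin on the work surface. World frame = base frame: x ahead of the robot, y to its left, z up, the work surface at z = 0. Lengths are in m, angles in rad, forces in N, time in s.
With the tool pointing down it reaches from about 0.425 to 0.875 m from the base axis. Payload 8.4 kg.
Tool frame: the origin (TCP) lies on the centre line of the jaws, within the pads' length; the fingertips stand 17 mm ahead of it and the grasp point (between the pads) lies 2 mm behind it (r.tip_reach is the distance from the TCP to the fingertips, in m); z points along the fingers, y is the direction in which the jaws open and shut (so a half turn about z gives the same grasp; the last joint's range is limited). The gripper opens to 87 mm and grips with 3 to 60 N. Pads are 19 mm wide; open, the fingers measure 117 mm over their backs; the gripper's body (75 mm by 190 mm) begins 51 mm behind the grasp point.
Start: joints at [-1.403, 0.333, 0.04, 1.465, -0.013, 1.343, -0.059], TCP at [0.171, 0.627, 0.218] pointing down, gripper open.
Joint ranges: [-2.58, 2.58], [-0.38, 2.09], [-1.3, 1.39], [0.25, 2.4], [-1.5, 4.64], [0.08, 2.09], [-2.65, 2.65]. Speed limits (rad/s): [2.22, 2.22, 2.79, 2.79, 3.14, 3.14, 3.14].

INTERFACE

Orientations are given as a rotation vector (axis times angle).
In Python, from bench import r gives the robot as it stands.
- The arm moves only by the tool step_arm, never from a script. Its argument "series" is a list of rows, each a list of 3 entries, a list of its own where there are three numbers: the opening in per cent of the stroke, from 0 (shut) to 100 (fully open), then the shift along the tool's x, y, z in mm, then the turn about the tool's z in degrees. A call has 1 to 8 rows; each row is the pose to reach, as a shift and turn from the pose measured when the call began, along the tool's axes at that moment; what a row does not reach only later rows make up. A row lasts 1/12 s, in which the tool goes at most 41.7 mm and 7.16 degrees, less where a joint would pass 70% of its speed; a pose out of reach is approached as far as the arm can. A call with a gripper value outside its range is refused whole. The fingers move at their own pace and stop on an object; "newtons" is the grip in N (left out, the last holds). Time passes only in rows, so rows that repeat a pose let the fingers close. It gives the time, the measured TCP pose, the force and the opening at its end, in the units of the state.
- r.observe(): the state, without advancing time (a new reading comes with each control period).
- r.read_camera(name): name is "side" or "top" or "wrist"; returns the picture (384x512x3 uint8, red, green, blue); there is no depth.
- r.calibration(name): a dict with "intrinsics" (3x3 intrinsics, pixels), "R" (3x3) and "t" (3): a world point X has camera coordinates R X + t. Camera axes: x right, y down, z forward; pixel columns grow to the right and rows downward; lengths in m; the calibration is good to about 2 mm. A picture is of the moment at which its call begins: read the wrist's pose just before it. calibration takes no time and is no camera call; for the wrist camera it gives the pose at the moment of the call.
- r.hand_in(): hands the job in, once; it reports no verdict.
The state is a dict: "t": time; "joint_pos": joint angles; "qvel": joint speeds; "joint_torque": joint torques, N m; "eef_pos": TCP position; "ee_rot": TCP orientation; "force": force on the tool from outside, world axes, zero at the start; "wrist_torque": the same for the moment, N m; "finger_gap": finger opening in m.
Only numpy, scipy, OpenCV 4.12 (cv2) and the standard library are available. Lean on these libraries where they do the work, as an engineer would, in place of code of your own. Each camera call takes 0.05 s, during which the arm holds its last target. There are 200 camera calls.

## Working session

There is one attempt and no reset: what is moved stays moved. The work goes in short steps, Python scripts to look and compute and a tool call to move; the robot and the scene stay as the last step left them, time stands still between calls to the robot, and variables do not carry over. Pictures are saved under pics/ and viewed, about 8 in all and at most 12, crops included, and the job is handed in when it is done.

Besides the shell and the picture viewer there is one more tool, called after "Request:" as a command line: name --argument value ..., lists and objects as JSON in quotes. step_arm: Moves the arm, as the interface text tells. Its arguments: {"type":"object","properties":{"series":{"type":"array","items":{"type":"array"}},"newtons":{"type":"number"}},"required":["series"]}

```bash
mkdir -p pics; python3 - <<'E'
from bench import r
import cv2,numpy as np
s=r.observe(); print(s['t'],s['eef_pos'],s['ee_rot'],s['finger_gap'],s['force'])
for n in ('top','side'):
    im=r.read_camera(n); cv2.imwrite(f'pics/{n}0.png',im[:,:,::-1])
    c=r.calibration(n); print(n,np.round(c['intrinsics'],1).tolist(),np.round(c['R'],3).tolist(),np.round(c['t'],3).tolist())
a=cv2.imread('pics/top0.png');b=cv2.imread('pics/side0.png')
cv2.imwrite('pics/t.png',cv2.resize(a,(800,600),interpolation=cv2.INTER_CUBIC))
cv2.imwrite('pics/s.png',cv2.resize(b,(800,600),interpolation=cv2.INTER_CUBIC))
E
```

```text
0.0 [0.17129754 0.62653432 0.21717767] [-4.17878478e-01 -3.11361080e+00  2.50742857e-03] 0.08709560982062568 [-0.07019986  0.31622798 -0.62264798]
top [[414.1, 0.0, 258.6], [0.0, 414.1, 198.5], [0.0, 0.0, 1.0]] [[0.063, -0.998, -0.003], [-0.976, -0.061, -0.21], [0.209, 0.016, -0.978]] [-0.019, 0.515, 1.268]
side [[416.2, 0.0, 251.8], [0.0, 416.2, 199.4], [0.0, 0.0, 1.0]] [[0.872, -0.489, -0.02], [-0.326, -0.55, -0.769], [0.364, 0.677, -0.639]] [-0.45, 0.259, 1.427]
```

View pics/t.png

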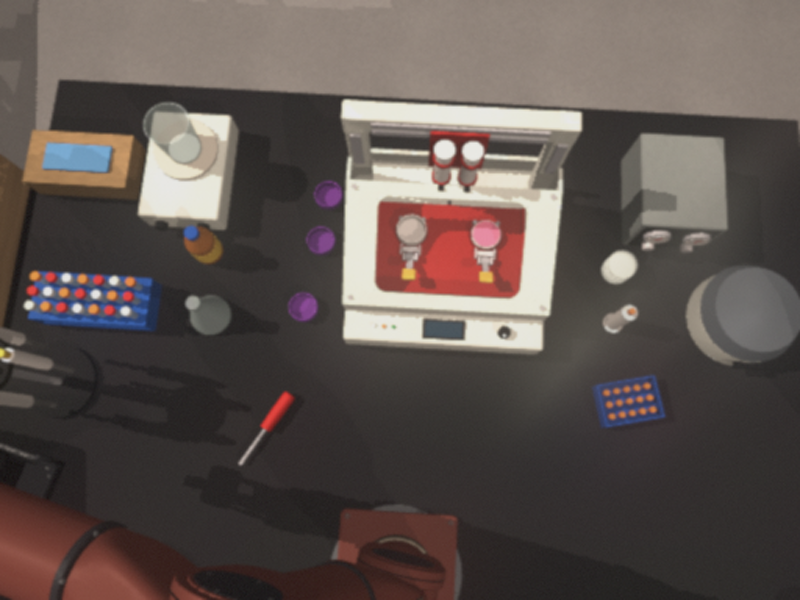

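View pics/s.png

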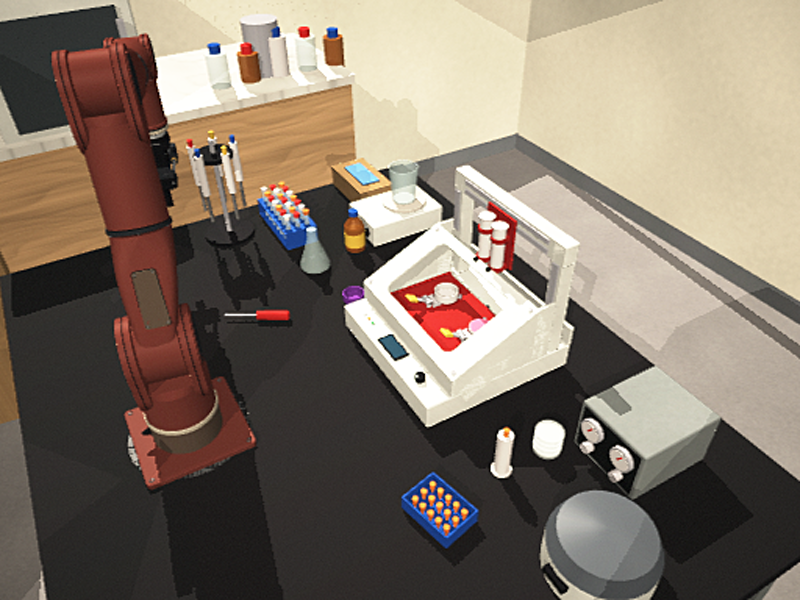

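The top view shows the pink dish in the right station, with its lever pad at about (486,276). The cup is on the left, pad about (408,273). Next I'll enlarge both views to get accurate pixel positions.

```bash
python3 - <<'E'
import cv2,numpy as np
a=cv2.imread('pics/top0.png')[60:232,212:380];b=cv2.imread('pics/side0.png')[130:280,215:375]
A=cv2.resize(a,None,fx=2.35,fy=2.35,interpolation=cv2.INTER_CUBIC)
c=cv2.resize(a[60:125,18:128],None,fx=7,fy=7,interpolation=cv2.INTER_CUBIC) # origin 230,120
B=cv2.resize(b,None,fx=5,fy=4,interpolation=cv2.INTER_CUBIC)
B=cv2.resize(b,None,fx=4,fy=4,interpolation=cv2.INTER_CUBIC)
cv2.imwrite('pics/c.png',c);cv2.imwrite('pics/B.png',B);print(c.shape,B.shape)
E
```

```text
(455, 770, 3) (600, 640, 3)
```

View pics/c.png

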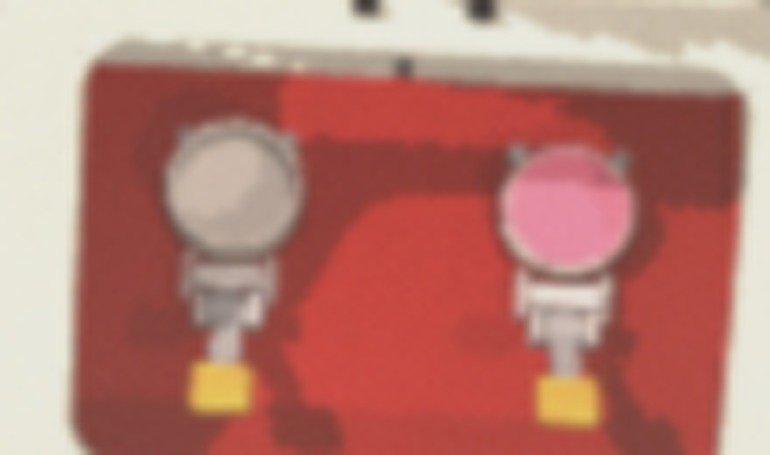

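View pics/B.png

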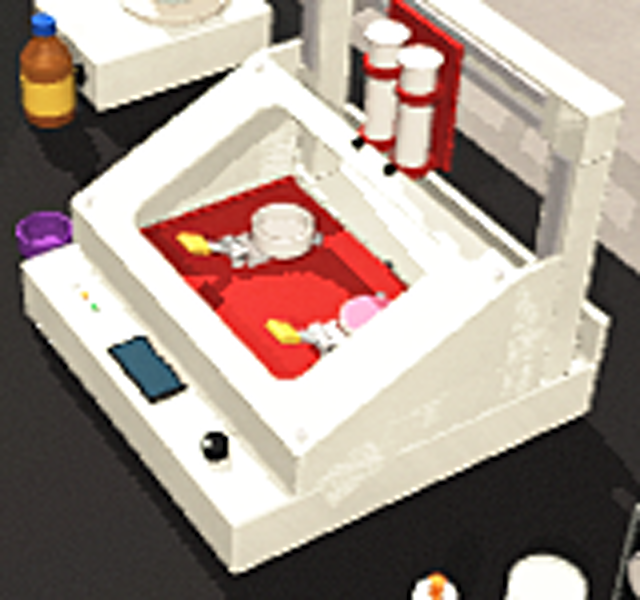

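The crops show these positions:
- **Top, native pixels:** left pad (261.6,175.4), right pad (311.1,177.3), cup (263.4,146.7), pink dish (311.1,150.3).
- **Side, native pixels:** left pad (263.5,190.8), right pad (286,212.8), guard front corners (233.8,180.8) and (289,245), base corner (221,197).

I'll fit the printer pose to these.

```bash
cat > h.py <<'E'
import numpy as np
from bench import r
def proj(n,P,c=None):
    c=c or r.calibration(n); q=np.array(c['R'])@np.array(P).T+np.array(c['t'])[:,None]
    q=np.array(c['intrinsics'])@q; return (q[:2]/q[2]).T
def T(p,P):
    P=np.atleast_2d(P); c,s=np.cos(p[2]),np.sin(p[2])
    return np.c_[p[0]+c*P[:,0]-s*P[:,1],p[1]+s*P[:,0]+c*P[:,1],P[:,2]]
def pad(y,a):
    b=.55-a; return [-.022-.048*np.cos(b)+.006*np.sin(b),y,.107+.048*np.sin(b)+.006*np.cos(b)]
E
python3 - <<'E'
from h import *
from scipy.optimize import least_squares
import numpy as np
o={'top':[('padL',None,261.6,175.4),('padR',None,311.1,177.3),('cup',[.035,.075,.117],263.4,146.7),('dish',[.035,-.075,.109],311.1,150.3)],
'side':[('padL',None,263.5,190.8),('padR',None,286,212.8),('gFR',[-.13,-.2,.125],289,245),('gFL',[-.13,.2,.125],233.8,180.8),('bFL',[-.19,.2,.075],221,197),('bFR',[-.19,-.2,.075],273.5,261)]}
def res(p):
    out=[]
    for n,l in o.items():
        P=[pad(.075,p[3]) if k=='padL' else pad(-.075,p[4]) if k=='padR' else q for k,q,_,_ in l]
        out.append(proj(n,T(p,P))-np.array([[u,v] for *_,u,v in l]))
    return np.vstack(out)
f=least_squares(lambda p:res(p).ravel(),[.62,-.05,0,.05,.05],loss='soft_l1',bounds=([0,-1,-1,0,0],[1,1,1,.1,.1]))
print(f.x.round(4)); print(res(f.x).round(1).tolist())
p=f.x; print('padL',T(p,pad(.075,p[3])),'padR',T(p,pad(-.075,p[4])),'down',T(p,pad(-.075,.55)))
from scipy.spatial.transform import Rotation as R
print(R.from_rotvec(r.observe()['ee_rot']).as_matrix().round(3).tolist())
w=r.calibration('wrist');s=r.observe();Rt=R.from_rotvec(s['ee_rot']).as_matrix()
C=-np.array(w['R']).T@np.array(w['t']);print('cam in tool',Rt.T@(C-s['eef_pos']),(np.array(w['R'])@Rt).round(2).tolist(),w['intrinsics'])
E
```

```text
[ 0.6347 -0.0682  0.0079  0.1     0.055 ]
[[0.4, -0.4], [0.4, -0.3], [0.3, -0.5], [0.3, -0.8], [-0.2, -0.2], [-0.3, 0.2], [0.1, -0.5], [-1.9, -0.1], [-2.0, -1.3], [-0.3, 1.1]]
padL [[0.57151537 0.00628883 0.13328103]] padR [[ 0.57392035 -0.14369687  0.13507989]] down [[ 0.56530996 -0.14376477  0.113     ]]
[[-0.965, 0.264, -0.0], [0.264, 0.965, -0.001], [-0.0, -0.001, -1.0]]
cam in tool [ 0.06921915 -0.00020147 -0.16679094] [[0.0, 1.0, -0.0], [-0.97, 0.0, -0.26], [-0.26, 0.0, 0.97]] [[297.67234562   0.         258.04472392]
 [  0.         297.67234562 189.01708928]
 [  0.           0.           1.        ]]
```

Fit residuals are about 1 px, and the pads come out at the right height. The dish pad is at about (0.574,-0.144,0.135) when up and (0.565,-0.144,0.113) when down. I'll shut the gripper, rise, then cross over.

Request:
step_arm --series '[[0,[0,0,-40],0],[0,[0,0,-80],0],[0,[0,0,-120],0],[0,[0,0,-160],0],[0,[0,0,-190],0],[0,[0,0,-200],0],[0,[0,0,-200],0]]' --newtons 20

```text
t: 0.68
eef_pos: [0.1715, 0.6276, 0.4202]
ee_rot: [0.418, 3.113, 0.005]
force: [-0.1, 1.5, 0.3]
finger_gap: 0.0483
```

Request:
step_arm --series '[[0,[-35,-18,0],6],[0,[-71,-37,0],12],[0,[-107,-55,0],18],[0,[-143,-74,0],24],[0,[-179,-93,0],30],[0,[-215,-111,0],36],[0,[-251,-130,0],42],[0,[-270,-140,0],45]]'

```text
t: 1.35
eef_pos: [0.3987, 0.4166, 0.418]
ee_rot: [1.593, 2.707, 0.001]
force: [0.6, -0.5, 0.6]
finger_gap: 0.0017
```

```bash
cat > d.py <<'E'
import sys
from h import *
from scipy.spatial.transform import Rotation as R
s=r.observe(); M=R.from_rotvec(s['ee_rot']).as_matrix()
g=np.array([float(a) for a in sys.argv[1:4]])
print(s['t'],s['eef_pos'].round(4) if hasattr(s['eef_pos'],'round') else s['eef_pos'],'toolx',M[:,0].round(3),'force',np.round(s['force'],1),'gap',s['finger_gap'])
print('q',np.round(s['joint_pos'],2),'shift mm',(M.T@(g-s['eef_pos'])*1000).round(1),'turn to tool y=yaw .008:',np.degrees(np.arctan2(M[1,1],M[0,1])-.008))
E
python3 d.py .46 .2 .42; python3 d.py .565 -.144 .42
```

```text
1.35 [0.3987 0.4166 0.418 ] toolx [-0.486  0.874 -0.   ] force [ 0.6 -0.5  0.6] gap 0.0017498586448813388
q [-1.14  0.15  0.3   1.29 -0.05  1.7  -0.34] shift mm [-219.1  -51.6   -2. ] turn to tool y=yaw .008: 28.590066152399594
1.35 [0.3987 0.4166 0.418 ] toolx [-0.486  0.874 -0.   ] force [ 0.6 -0.5  0.6] gap 0.0017498586448813388
q [-1.14  0.15  0.3   1.29 -0.05  1.7  -0.34] shift mm [-570.8 -126.9   -2. ] turn to tool y=yaw .008: 28.590066152399594
```

Request:
step_arm --series '[[0,[-35,-8,0],4],[0,[-72,-16,0],9],[0,[-110,-24,0],14],[0,[-148,-33,0],19],[0,[-186,-41,0],24],[0,[-224,-50,0],28.6],[0,[-262,-58,0],28.6],[0,[-290,-64,0],28.6]]'

```text
t: 2.02
eef_pos: [0.4837, 0.1285, 0.4166]
ee_rot: [-2.215, -2.227, 0.002]
force: [1.1, -0.6, 0.6]
finger_gap: 0.0005
```

```bash
python3 d.py .565 -.144 .42
```

```text
2.0167 [0.4837 0.1285 0.4166] toolx [-0.005  1.    -0.001] force [ 1.1 -0.6  0.6] gap 0.0004765323684488087
q [-0.9  -0.03  0.54  1.48  0.02  1.69 -0.35] shift mm [-273.    79.8   -3.3] turn to tool y=yaw .008: -0.1514017188096025
```

Request:
step_arm --series '[[0,[-38,11,0],0],[0,[-77,22,0],0],[0,[-116,33,0],0],[0,[-155,44,0],0],[0,[-194,55,0],0],[0,[-233,67,20],0],[0,[-265,77,50],0],[0,[-273,80,70],0]]'

```text
t: 2.68
eef_pos: [0.5646, -0.1489, 0.3441]
ee_rot: [2.22, 2.222, -0.005]
force: [0.3, 0.8, 0.2]
finger_gap: 0.0008
```

```bash
python3 d.py .565 -.144 .25; python3 - <<'E'
from h import *
import cv2
p=[.6347,-.0682,.0079]
c=r.calibration('wrist'); im=r.read_camera('wrist')
cv2.imwrite('pics/w1.png',cv2.resize(im[:,:,::-1],(800,600),interpolation=cv2.INTER_CUBIC))
for n,P in [('padR up',pad(-.075,.05)),('padL up',pad(.075,.05)),('dish',[.035,-.075,.109]),('wfr',[-.105,-.14,.137])]:
    print(n,(proj('wrist',T(p,P),c)*800/512).round(1))
E
```

```text
2.6833 [ 0.5646 -0.1489  0.3441] toolx [-0.001  1.    -0.003] force [0.3 0.8 0.2] gap 0.0007589558726921419
q [-0.52  0.2   0.85  1.45 -0.15  1.56  0.31] shift mm [ 5.2  0.6 94.1] turn to tool y=yaw .008: -0.4210651804361203
padR up [[414.7 253.2]]
padL up [[414.6  50.6]]
dish [[524.7 247.4]]
wfr [[363.2 329.7]]
```

View pics/w1.png

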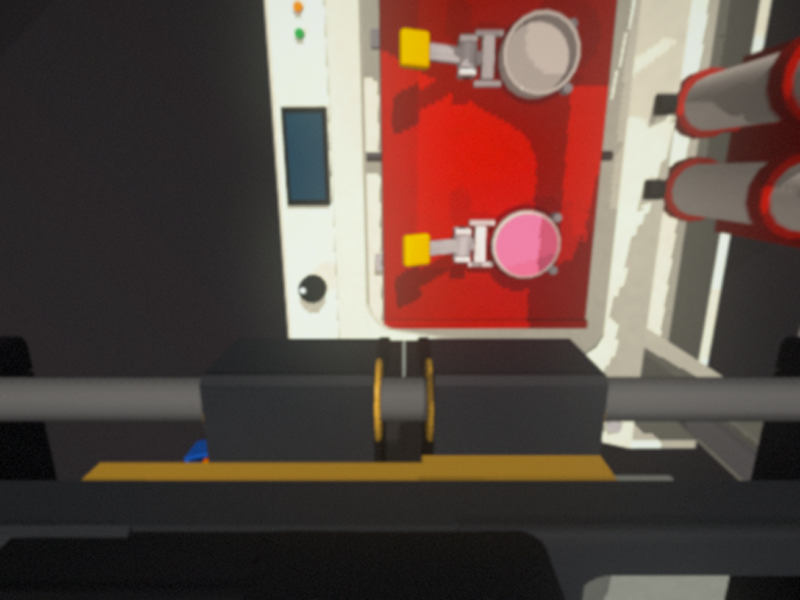

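In the wrist view the dish lever's pad is at (416,249), against a predicted (415,253), and the dish is at (526,244). The printer therefore lies about 3 mm further left than the fit, and I'm aiming for (0.566,-0.142). Going down to just above the pad.

Request:
step_arm --series '[[0,[4,1,20],0],[0,[7,1,50],0],[0,[7,1,80],0],[0,[7,1,110],0],[0,[7,1,135],0],[0,[7,1,150],0],[0,[7,1,160],0],[0,[7,1,160],0]]'

```text
t: 3.4
eef_pos: [0.5611, -0.1417, 0.1761]
ee_rot: [-2.216, -2.216, 0.017]
force: [0.5, 0.0, 1.2]
finger_gap: 0.0004
```

```bash
python3 d.py .566 -.142 .13; python3 - <<'E'
from h import *
import cv2
a=r.read_camera('side')[170:270,220:330,::-1];b=r.read_camera('wrist')[:,:,::-1]
a=cv2.resize(a,(440,400),interpolation=cv2.INTER_CUBIC);b=cv2.resize(b[60:290,150:360],(360,400))
cv2.imwrite('pics/m.png',np.hstack([a,b]))
E
```

```text
3.4 [ 0.5611 -0.1417  0.1761] toolx [-0.     1.    -0.003] force [0.5 0.  1.2] gap 0.0004091410227654884
q [-0.51  0.28  0.81  1.72 -0.21  1.24  0.35] shift mm [-0.2  5.6 46. ] turn to tool y=yaw .008: -0.4583265464862206
```

View pics/m.png

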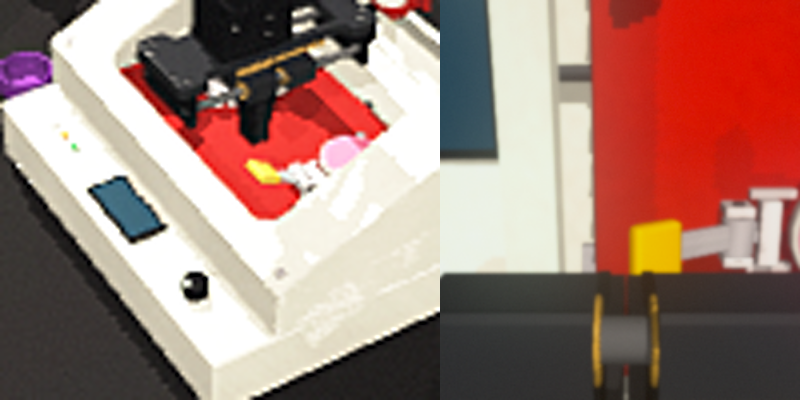

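The side view shows the fingertip inside the window, right above the yellow pad, and clear of the panel. The wrist view puts the pad at x of about 0.573. Now I'll press slowly, correcting x by 5 mm.

Request:
step_arm --series '[[0,[0,4,3],0],[0,[0,6,8],0],[0,[0,6,13],0],[0,[0,6,18],0],[0,[0,6,23],0],[0,[0,6,28],0],[0,[0,6,32],0],[0,[0,6,32],0]]'

```text
t: 4.17
eef_pos: [0.5678, -0.1424, 0.1459]
ee_rot: [-2.218, -2.217, 0.015]
force: [0.4, 0.0, 0.1]
finger_gap: 0.001
```

```bash
python3 d.py .566 -.142 .13
```

```text
4.1667 [ 0.5678 -0.1424  0.1459] toolx [ 0.001  1.    -0.003] force [0.4 0.  0.1] gap 0.0009773988565199543
q [-0.49  0.32  0.8   1.74 -0.24  1.19  0.38] shift mm [ 0.5 -1.6 15.9] turn to tool y=yaw .008: -0.49110861066126105
```

The force reads about 0 although the tip is at 0.129 m, so I'll look before pressing further.

```bash
python3 - <<'E'
from h import *
import cv2
a=r.read_camera('side')[175:255,240:330,::-1];b=r.read_camera('wrist')[:,:,::-1]
a=cv2.resize(a,(450,400),interpolation=cv2.INTER_CUBIC);b=cv2.resize(b[110:240,200:313],(348,400),interpolation=cv2.INTER_CUBIC)
cv2.imwrite('pics/m2.png',np.hstack([a,b]))
f=lambda q:((q-[240,175])*5).round(0).tolist()
p=[.6355,-.066,.0079]
s=r.observe()
print('tip',f(proj('side',[np.array(s['eef_pos'])-[0,0,.017]])),[ (x,f(proj('side',T(p,pad(-.075,x))))) for x in (0,.1,.3,.55)])
E
```

```text
tip [[221.0, 197.0]] [(0, [[230.0, 185.0]]), (0.1, [[226.0, 190.0]]), (0.3, [[220.0, 202.0]]), (0.55, [[216.0, 215.0]])]
```

View pics/m2.png

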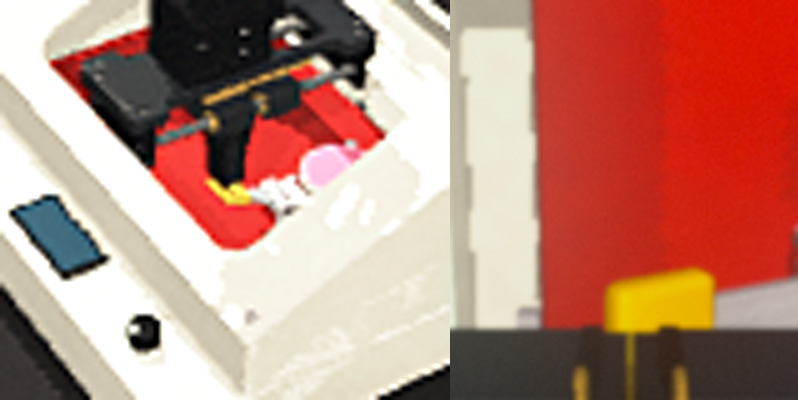

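The tip is resting on the yellow pad at about (232,186) in the side crop, and the dish is untouched. Pressing on.

Request:
step_arm --series '[[0,[0,-1,3],0],[0,[0,-1,6],0],[0,[0,-1,9],0],[0,[0,-1,12],0],[0,[0,-1,12],0]]'

```text
t: 4.68
eef_pos: [0.5654, -0.1428, 0.1348]
ee_rot: [-2.217, -2.215, 0.016]
force: [-8.1, 1.2, 10.8]
finger_gap: 0.0006
```

```bash
python3 d.py .566 -.142 .13
```

```text
4.6833 [ 0.5654 -0.1428  0.1348] toolx [ 0.001  1.    -0.002] force [-8.1  1.2 10.8] gap 0.000599338769117593
q [-0.48  0.33  0.79  1.76 -0.25  1.17  0.38] shift mm [0.8 0.6 4.8] turn to tool y=yaw .008: -0.5271970147349475
```

Request:
step_arm --series '[[0,[0,0,2],0],[0,[0,0,4],0],[0,[0,0,5.5],0],[0,[0,0,7],0],[0,[0,0,7],0]]'

```text
t: 5.1
eef_pos: [0.5638, -0.143, 0.1277]
ee_rot: [-2.216, -2.212, 0.019]
force: [-6.7, 1.0, 9.4]
finger_gap: 0.0007
```

```bash
python3 d.py .566 -.142 .13
```

```text
5.1 [ 0.5638 -0.143   0.1277] toolx [ 0.002  1.    -0.001] force [-6.7  1.   9.4] gap 0.0006870826817389469
q [-0.48  0.34  0.79  1.77 -0.26  1.16  0.39] shift mm [ 1.   2.2 -2.3] turn to tool y=yaw .008: -0.5609197457932871
```

Request:
step_arm --series '[[0,[0,0,1.5],0],[0,[0,0,3],0],[0,[0,0,3],0]]'

```text
t: 5.35
eef_pos: [0.5625, -0.143, 0.1247]
ee_rot: [-2.215, -2.21, 0.02]
force: [-8.1, 1.3, 8.5]
finger_gap: 0.0003
```

```bash
python3 - <<'E'
from h import *
import cv2
print(r.tip_reach)
a=r.read_camera('side')[175:255,240:330,::-1];b=r.read_camera('wrist')[:,:,::-1]
a=cv2.resize(a,(450,400),interpolation=cv2.INTER_CUBIC);b=cv2.resize(b[60:240,200:357],(348,400),interpolation=cv2.INTER_CUBIC)
cv2.imwrite('pics/m3.png',np.hstack([a,b]))
E
```

```text
0.017
```

View pics/m3.png

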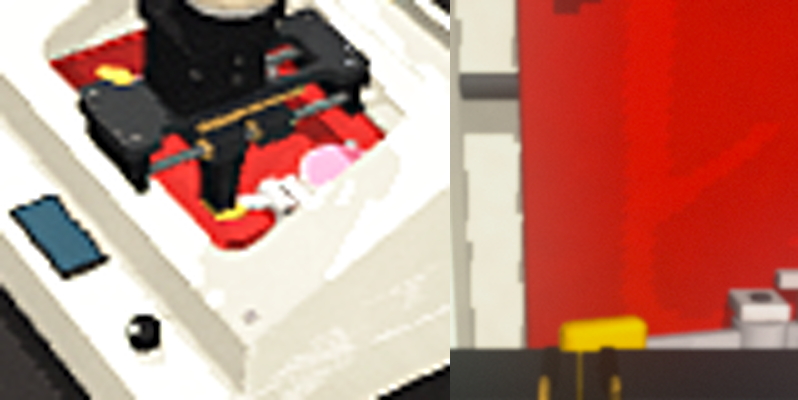

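The pad is under the tip and the lever is nearly level, but I don't see the hard stop in the force yet. I'll keep going in small steps.

Request:
step_arm --series '[[0,[0,1,1],0],[0,[0,1,2],0],[0,[0,1,3],0],[0,[0,1,3],0]]'

```text
t: 5.78
eef_pos: [0.5623, -0.1431, 0.1217]
ee_rot: [-2.214, -2.208, 0.022]
force: [-5.8, 1.4, 7.1]
finger_gap: 0.0006
```

```bash
python3 d.py .566 -.142 .13
```

```text
5.7833 [ 0.5623 -0.1431  0.1217] toolx [0.003 1.    0.   ] force [-5.8  1.4  7.1] gap 0.0006014843903767043
q [-0.47  0.35  0.79  1.77 -0.26  1.15  0.39] shift mm [ 1.1  3.5 -8.3] turn to tool y=yaw .008: -0.6053549997331399
```

Request:
step_arm --series '[[0,[0,2,1],0],[0,[0,2,2],0],[0,[0,2,3],0],[0,[0,2,3],0]]'

```text
t: 6.12
eef_pos: [0.5632, -0.1433, 0.1187]
ee_rot: [-2.213, -2.206, 0.023]
force: [-5.4, 0.2, 6.7]
finger_gap: 0.0007
```

```bash
python3 d.py .566 -.142 .13; python3 - <<'E'
from h import *
import cv2
a=r.read_camera('side')[175:255,240:330,::-1]
cv2.imwrite('pics/m4.png',cv2.resize(a,(675,600),interpolation=cv2.INTER_CUBIC))
f=lambda q:((q-[240,175])*7.5).round(0).tolist()
p=[.6355,-.066,.0079]
s=r.observe()
print('tip',f(proj('side',[np.array(s['eef_pos'])-[0,0,.017]])),[ (x,f(proj('side',T(p,pad(-.075,x))))) for x in (0,.3,.45,.55)])
print('front pad edge corners down',f(proj('side',T(p,[[-.082,-.088,.113],[-.082,-.062,.113],[-.058,-.088,.113],[-.058,-.062,.113]]))))
E
```

```text
6.1167 [ 0.5632 -0.1433  0.1187] toolx [0.003 1.    0.001] force [-5.4  0.2  6.7] gap 0.0007075558185832705
q [-0.47  0.35  0.79  1.77 -0.27  1.15  0.4 ] shift mm [  1.3   2.5 -11.3] turn to tool y=yaw .008: -0.6308270834961259
tip [[321.0, 345.0]] [(0, [[345.0, 277.0]]), (0.3, [[331.0, 302.0]]), (0.45, [[326.0, 315.0]]), (0.55, [[325.0, 323.0]])]
front pad edge corners down [[318.0, 348.0], [288.0, 316.0], [361.0, 330.0], [331.0, 298.0]]
```

View pics/m4.png

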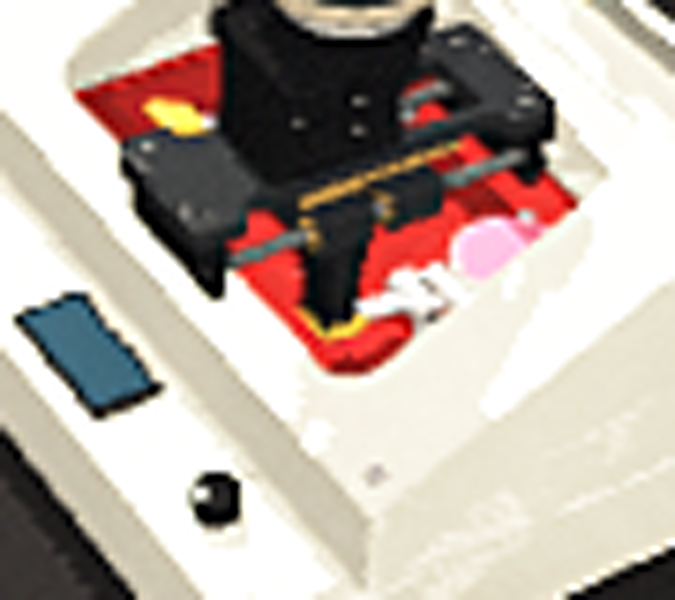

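The lever looks nearly level, with pad and tip at about (335,325). The tip appears roughly 10 mm higher than the reported pose implies, so I'll rely on the force to find the hard stop.

Request:
step_arm --series '[[0,[0,1,1],0],[0,[0,1,2],0],[0,[0,1,3],0],[0,[0,1,3],0]]'

```text
t: 6.5
eef_pos: [0.5628, -0.1434, 0.1155]
ee_rot: [-2.212, -2.204, 0.025]
force: [-5.0, 1.1, 5.8]
finger_gap: 0.0006
```

Request:
step_arm --series '[[0,[0,1,1],0],[0,[0,1,2],0],[0,[0,1,3],0],[0,[0,1,3],0]]'

```text
t: 6.83
eef_pos: [0.5627, -0.1434, 0.1124]
ee_rot: [-2.211, -2.203, 0.027]
force: [-2.6, 0.7, 3.8]
finger_gap: 0.0004
```

```bash
python3 - <<'E'
from h import *
import cv2
a=r.read_camera('side')[190:240,260:320,::-1];b=r.read_camera('wrist')[:,:,::-1];t=r.read_camera('top')[150:200,240:330,::-1]
a=cv2.resize(a,(480,400),interpolation=cv2.INTER_CUBIC);b=cv2.resize(b[80:240,200:328],(320,400),interpolation=cv2.INTER_CUBIC)
t=cv2.resize(t,(360,200));t=np.hstack([t,np.zeros((200,440,3),np.uint8)])
cv2.imwrite('pics/m5.png',np.vstack([np.hstack([a,b]),t]))
f=lambda q:((q-[260,190])*8).round(0).tolist()
p=[.6355,-.066,.0079]
s=r.observe();print(s['force'],s['wrist_torque'],s['joint_torque'])
print('tip',f(proj('side',[np.array(s['eef_pos'])-[0,0,.017]])))
print('pad down corners',f(proj('side',T(p,[[-.082,-.088,.113],[-.082,-.062,.113],[-.058,-.088,.113],[-.058,-.062,.113]]))))
E
```

```text
[-1.29535556 -0.63160799  0.99327785] [-1.70289195e-01  2.55688510e-01 -1.22165104e-04] [-9.22770356e-02 -4.94765067e+01  1.06020802e+01 -3.55615568e+01
 -1.12234054e-01  2.07815162e-02  3.72603317e-03]
tip [[183.0, 258.0]]
pad down corners [[179.0, 251.0], [147.0, 217.0], [225.0, 232.0], [193.0, 198.0]]
```

View pics/m5.png

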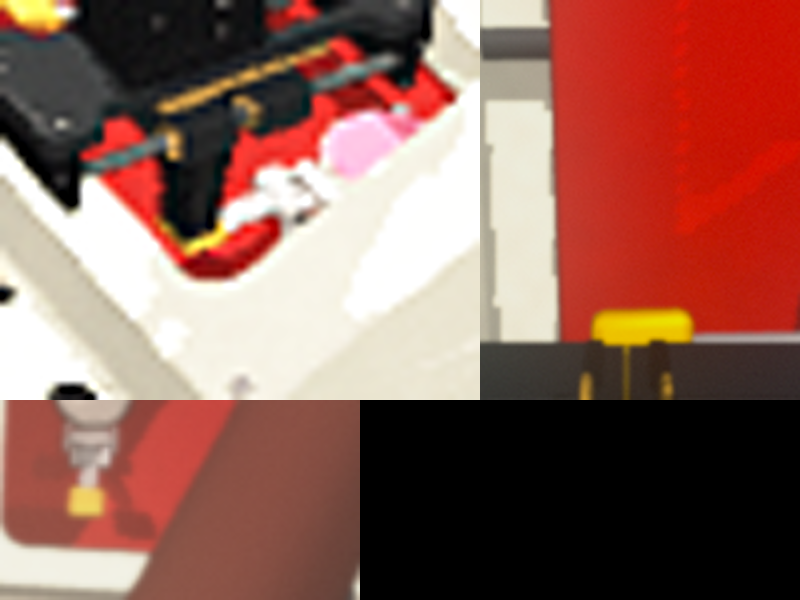

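```bash
python3 - <<'E'
from h import *
for nm,e,uv in [('m',(.5611,-.1417,.1761),(220+254/4,170+140/4)),('m2',(.5678,-.1424,.1459),(240+229/5,175+184/5)),('m4',(.5632,-.1433,.1187),(240+333/7.5,175+323/7.5)),('m5',(.5627,-.1434,.1124),(260+195/8,190+243/8))]:
    print(nm,np.round(uv,1),[(dz,proj('side',[[e[0],e[1],e[2]-.017+dz]]).round(1).tolist()) for dz in (0,.005,.01,.015)])
E
```

```text
m [283.5 205. ] [(0, [[282.5, 208.7]]), (0.005, [[282.5, 207.6]]), (0.01, [[282.5, 206.5]]), (0.015, [[282.6, 205.4]])]
m2 [285.8 211.8] [(0, [[284.0, 214.7]]), (0.005, [[284.0, 213.6]]), (0.01, [[284.0, 212.6]]), (0.015, [[284.1, 211.5]])]
m4 [284.4 218.1] [(0, [[282.8, 221.0]]), (0.005, [[282.8, 220.0]]), (0.01, [[282.9, 218.9]]), (0.015, [[282.9, 217.9]])]
m5 [284.4 220.4] [(0, [[282.6, 222.4]]), (0.005, [[282.7, 221.4]]), (0.01, [[282.7, 220.3]]), (0.015, [[282.7, 219.3]])]
```

The image puts the tip about 13 mm higher than the reported pose suggests, so the lever has only just reached its end. I'll keep going gently and watch the force.

Request:
step_arm --series '[[0,[0,1,1],0],[0,[0,1,2],0],[0,[0,1,3],0]]'

```text
t: 7.23
eef_pos: [0.564, -0.1435, 0.1096]
ee_rot: [-2.211, -2.203, 0.026]
force: [-6.5, 1.7, 9.1]
finger_gap: 0.0009
```

Request:
step_arm --series '[[0,[0,0,1.5],0],[0,[0,0,3],0],[0,[0,0,3],0]]'

```text
t: 7.48
eef_pos: [0.5639, -0.1436, 0.1083]
ee_rot: [-2.211, -2.202, 0.025]
force: [-9.9, 3.1, 22.0]
finger_gap: 0.0001
```

Commanding 3 mm gave 1.3 mm and the force jumped to 22 N, which is the hard stop. One short confirming push, then I'll draw back straight up.

Request:
step_arm --series '[[0,[0,0,2],0],[0,[0,0,3],0],[0,[0,0,3],0]]'

```text
t: 7.73
eef_pos: [0.564, -0.1437, 0.108]
ee_rot: [-2.211, -2.201, 0.022]
force: [-14.7, 4.4, 31.6]
finger_gap: 0.0002
```

Request:
step_arm --series '[[0,[0,0,-4],0],[0,[0,0,-12],0],[0,[0,0,-30],0],[0,[0,0,-60],0],[0,[0,0,-95],0],[0,[0,0,-130],0],[0,[0,0,-165],0],[0,[0,0,-200],0]]'

```text
t: 8.4
eef_pos: [0.569, -0.1447, 0.3098]
ee_rot: [-2.211, -2.202, 0.022]
force: [1.4, -0.1, 0.1]
finger_gap: 0.0009
```

Request:
step_arm --series '[[0,[0,0,-30],0],[0,[0,0,-70],0],[0,[0,-15,-100],0],[0,[0,-45,-110],0],[0,[0,-75,-110],0],[0,[0,-90,-110],0],[0,[0,-90,-110],0]]'

```text
t: 8.98
eef_pos: [0.4796, -0.1462, 0.4234]
ee_rot: [-2.213, -2.2, 0.016]
force: [0.2, 0.1, 0.2]
finger_gap: 0.0006
```

```bash
python3 d.py .566 -.142 .4; python3 - <<'E'
from h import *
import cv2
c=r.calibration('wrist');w=r.read_camera('wrist')[:,:,::-1];a=r.read_camera('side')[:,:,::-1]
cv2.imwrite('pics/side9.png',a);cv2.imwrite('pics/w9.png',w)
b=cv2.resize(a[165:245,240:330],(450,400),interpolation=cv2.INTER_CUBIC)
cv2.imwrite('pics/f.png',np.hstack([b,cv2.resize(w[0:260,180:408],(350,400),interpolation=cv2.INTER_CUBIC)]))
p=[.6355,-.066,.0079]
for x in (0,.3,.45,.5,.55): print(x,((proj('side',T(p,[pad(-.075,x),pad(.075,x)]))-[240,165])*5).round().tolist(),((proj('wrist',T(p,[pad(-.075,x),pad(.075,x)]),c)-[180,0])*350/228).round().tolist())
E
```

```text
8.9833 [ 0.4796 -0.1462  0.4234] toolx [0.006 1.    0.007] force [0.2 0.1 0.2] gap 0.0006443126549959796
q [-0.62 -0.02  0.82  1.45  0.01  1.73  0.2 ] shift mm [ 4.6 86.8 21.5] turn to tool y=yaw .008: -0.7902346259201191
0 [[230.0, 235.0], [119.0, 121.0]] [[223.0, 239.0], [230.0, 74.0]]
0.3 [[220.0, 252.0], [111.0, 137.0]] [[213.0, 237.0], [219.0, 77.0]]
0.45 [[218.0, 260.0], [108.0, 145.0]] [[210.0, 236.0], [216.0, 79.0]]
0.5 [[217.0, 263.0], [108.0, 148.0]] [[209.0, 236.0], [215.0, 79.0]]
0.55 [[216.0, 265.0], [108.0, 150.0]] [[209.0, 236.0], [214.0, 80.0]]
```

View pics/f.png

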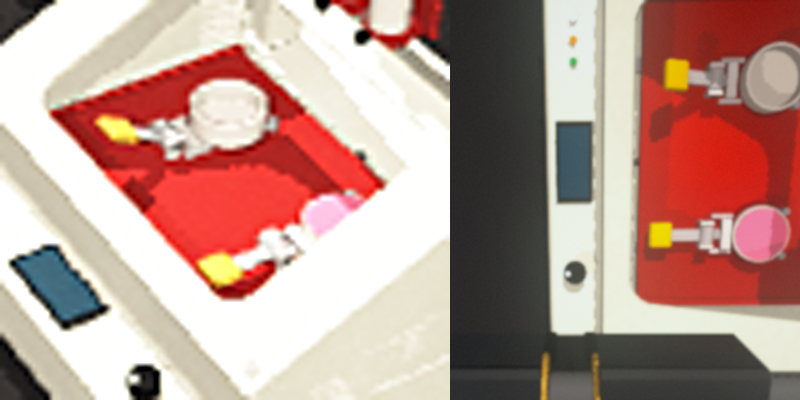

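The side crop has the right pad at (221,268), against a predicted (216,265) for fully down. The wrist crop has it at (210,235), against (209,236). The left pad is still up, with dish and cup in their places and the arm clear, so I'm handing in.

```bash
python3 -c "
from bench import r
print(r.hand_in())"
```

```text
the job is handed in; nothing more can be done
None
```

I pressed the clamp lever of the pink-lidded dish (right station) all the way down to its hard stop. I used the closed fingertips through the guard window, then drew back straight up and clear. I handed the job in at about 9 s.

- **Hard stop:** the force rose to 31.6 N while the arm moved only 0.3 mm.
- **Final pictures:** the right pad is within about 1 px (wrist camera, crop scale 1.5x) of the position expected for fully down. The cup's lever is still up and the dish and cup are in their stations. The arm is outside the guard with about 0 N on the wrist.
- **Disagreement:** the reported fingertip height was lower than it should have been. In the side camera the tip sat about 10–15 mm higher than reported, and the hard stop came at a reported tip height of 91 mm instead of 113 mm. I did not find the cause, so I relied on force and pictures for the end of the press.
- **Not checked:** I only looked closely at the area around the printer at the end. I did not compare the other bench items before and after. No contact showed in the force readings I took outside the press.

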